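# Find the shaft's flat and hold the set-screw collar on it

### The arm

A 7-joint arm with a two-finger parallel gripper is mounted at the origin on the work surface. World frame = base frame: x ahead of the robot, y to its left, z up, the work surface at z = 0. Lengths are in m, angles in degrees, forces in N, time in s.
With the tool pointing down it reaches from about 0.425 to 0.875 m from the base axis. Payload 4.7 kg.
Tool frame: the origin (TCP) lies at the very end of the fingers, on their centre line; the grasp point (between the pads) lies 19 mm behind it; x points along the fingers, z is the direction in which the jaws open and shut, and the axes are right-handed (so a half turn about x gives the same grasp; the last joint's range is limited). The gripper opens to 87 mm and grips with 3 to 60 N. Pads are 19 mm wide; open, the fingers measure 117 mm over their backs; the gripper's body (75 mm by 190 mm) begins 51 mm behind the grasp point.
Start: joints at [-69.036, 18.392, -4.016, 83.108, 1.295, 78.541, -3.26], TCP at [0.224, 0.61, 0.223] pointing down, gripper open.
Joint ranges: [-163.93, 163.93], [-17.29, 119.83], [-79.2, 71.16], [3.27, 140.29], [-89.18, 269.18], [5.43, 117.66], [-154.24, 154.24]. Speed limits (degrees/s): [147.25, 147.25, 180, 180, 180, 180, 180].

### API

Orientations are given as [roll, pitch, yaw] about the fixed x, y, z axes, in that order (R = Rz(yaw) Ry(pitch) Rx(roll)).
In Python, from cell import env gives the robot as it stands. The module is installed in compiled form; this text tells all that it offers.
- The arm moves only by the tool drive_tool, never from a script. Its argument "increments" is a list of rows, each a list of 2 entries, a list of its own where there are three numbers: the shift along the tool's x, y, z scaled (see below), then the turn, a rotation vector about the tool's x, y, z scaled (see below). In form: [[[dx, dy, dz], [wx, wy, wz]], ...]. A call has 1 to 10 rows; each row shifts and turns the commanded pose from where the row before left it, along the tool's axes as they then stand; what a row does not reach is not made up. The controller multiplies each number of a shift by 0.04 m and each number of a turn by 120 degrees. A row lasts 1/10 s, in which the tool goes at most 50 mm and 8.59 degrees, less where a joint would pass 70% of its speed; a pose out of reach is approached as far as the arm can. A call with a number of a shift or a turn outside -1 to 1 is refused whole. A call with a gripper value outside its range is refused whole. "hand" is the gripper's target within -1 to 1 (fully open at 1, half-way at 0, shut at -1), set as the call begins (left out, the last holds). The fingers move at their own pace and stop on an object; "squeeze" is the grip in N (left out, the last holds). Time passes only in rows, so rows that do not move let the fingers close. It gives the time, the measured TCP pose, the force and the opening at its end, in the units of the state.
- env.get_obs(): the state, without advancing time (a new reading comes with each control period).
- env.read_camera(name): name is "scene" or "top" or "wrist"; returns a dict with "frame" (384x512x3 uint8, red, green, blue), "fx", "fy", "cx", "cy" (pixels), "R" (3x3) and "t" (3): a world point X has camera coordinates R X + t. Camera axes: x right, y down, z forward; pixel columns grow to the right and rows downward; lengths in m; the calibration is good to about 2 mm. A picture is of the moment at which its call begins. There is no depth.
- env.sign_off(): hands the job in, once; it reports no verdict.
The state is a dict: "time_s": time; "qpos": joint angles; "joint_velocities": joint speeds; "effort": joint torques, N m; "tool_pos": TCP position; "tool_rot": TCP orientation; "force": force on the tool from outside, world axes, zero at the start; "wrist_torque": the same for the moment, N m; "grip_width": finger opening in m.
Only numpy, scipy, OpenCV 4.12 (cv2) and the standard library are available. Lean on these libraries where they do the work, as an engineer would, in place of code of your own. Each camera call takes 0.05 s, during which the arm holds its last target.

### The job

Feel out the flat on the gearbox's upright output shaft: pinch the bare shaft across its flat with the fingers and turn it until the flat faces the hex driver squarely. Then pick up the collar that has the set-screw boss on its side, slide it down over the shaft's end with its screw on the flat and pointing at the driver, and hold it there with its top face level with the shaft's end; your program finishes while the fingers still hold the collar so, with nothing under it. Leave the plain spacer ring and the sprocket where they lie.

Things in the scene. Friction and masses are not known exactly. Their poses are not given: they have to be found in the camera images.
- jig: Jig fixed to the bench; origin on the bench surface below the shaft's axis, z up, x level from the shaft to the hex driver. Base plate 240 x 110 x 12 mm (x -60 to 180); grey gearbox 100 x 100 mm, top at 60 mm; boss 48 mm across up to 66 mm; from it the upright steel shaft, 24 mm across, up to 120 mm (heights above the bench). Shaft drag about 0.05 N m: it stays where it is left.
- shaft_end (a point): Centre of the shaft's upper end, on its axis, 120 mm above the bench; axes as the jig's (it does not turn with the shaft).
- driver_tip (a point): Tip of the fixed hex driver, a level rod 7 mm thick aimed at the shaft, 75 mm from the shaft's axis and 109 mm above the bench; axes as the jig's. Behind it a grey holder block 50 x 50 mm (40 to 90 mm beyond the tip, top 130 mm above the bench), then a black handle 26 mm thick to 165 mm beyond the tip.
- flat: Flat on the shaft; origin at the middle of its face, 7 mm from the shaft's axis, 19 mm below the shaft's end; x straight out of the flat, z up; turns with the shaft, which turns either way without a stop in use. The flat runs 36 mm down from the end, 19 mm wide; the shaft is 19 mm thick across it, 24 mm elsewhere. Jaws closed across the flat square themselves to it.
- collar: Loose steel collar, about 140 g, flat on the bench: 46 mm outside, 27 mm bore, 22 mm tall; origin at the centre of its underside, z up, x to its set-screw side: a boss 14 mm wide reaching 29 mm from the axis, with a dark screw end out to 32 mm, 11 mm up. Inside, the screw's 5 mm wide tip reaches to 9 mm from the axis: it goes on only with the screw on the flat.
- screw (a point): Outer end of the collar's set screw: 32 mm out from the collar's axis along its x, 11 mm above its underside; axes as the collar's.
- spacer: Loose plain spacer ring, 46 mm outside, 30 mm bore, 22 mm tall, no boss; origin at the centre of its underside. To be left alone.
- sprocket: Loose 14-tooth sprocket, 68 mm across, 7 mm thick, with a hub 36 mm across, 20 mm tall in all; origin at the centre of its underside. To be left alone.

How it is judged (in metres and radians):
On the way, in this order (a step that is already met when the one before it is completed fails the run):
1. the fingers press on the flat of the bare shaft while it faces the driver within 0.2 rad (angle between the x axis of flat and the x axis of jig, either way round below 0.2 rad and x of flat in the frame of jig above 0.003 m and contact force between flat and the fingers above 3 N and horizontal distance between collar and shaft_end above 0.06 m), for 0.2 s.
2. the collar is carried in the fingers above the shaft's end (z of collar in the frame of shaft_end above 0 m and contact force between collar and the fingers above 2 N), for 0.1 s.
At the end, for the whole second after the job is handed in: The collar sits over the shaft (axes within 4 mm, upright within 0.12 rad), its top face within 5 mm of the shaft's end, screw on the flat (within 0.3 rad); flat and screw both face the driver within 0.25 rad; the fingers grip the collar (over 2 N) and it is still (angle between the x axis of each of flat, collar and the x axis of jig, either way round below 0.25 rad and x of flat in the frame of jig above 0.003 m and z of collar in the frame of shaft_end between -0.027 and -0.017 m and horizontal distance between collar and shaft_end below 0.004 m and angle between collar's own z axis and vertical below 0.12 rad and angle between the x axis of collar and the x axis of flat, either way round below 0.3 rad and contact force between collar and the fingers above 2 N and x of screw in the frame of jig above 0.02 m and linear speed of collar below 0.02 m/s); the arm keeps its last pose, push and grip.
It fails at once if the spacer ring was disturbed (over 20 mm) (distance of spacer from where it was at the start of the episode above 0.02 m).
It fails at once if the sprocket was disturbed (over 20 mm) (distance of sprocket from where it was at the start of the episode above 0.02 m).
It also fails if it takes over 72 s, if anything falls off the work surface, if the arm or the gripper's body presses on something with over 40 N, if the wrist force passes 120 N, or if a joint passes its speed limit or range.

## Working session

There is one attempt and no reset: what is moved stays moved. The work goes in short steps, Python scripts to look and compute and a tool call to move; the robot and the scene stay as the last step left them, time stands still between calls to the robot, and variables do not carry over. Pictures are saved under pics/ and viewed, and the job is handed in when it is done.

Besides the shell and the picture viewer there is one more tool, called after ">>>" in YAML: its name, and indented under it one key for each argument. drive_tool: Moves the arm, as the interface text tells. Shifts and turns lie within -1 to 1; 1 stands for 0.04 m of shift or 120 degrees of turn. Its arguments: {"type":"object","properties":{"increments":{"type":"array"},"hand":{"type":"number"},"squeeze":{"type":"number"}},"required":["increments"]}

```bash
mkdir -p pics; cat > h.py <<'E'
import numpy as np, cv2
from cell import env
from scipy.spatial.transform import Rotation as Ro
def snap(n,tag):
    c=env.read_camera(n); cv2.imwrite(f'pics/{tag}.png',c['frame'][:,:,::-1]); 
    np.savez(f'pics/{tag}.npz',**{k:np.array(v) for k,v in c.items()}); return c
def load(tag): return dict(np.load(f'pics/{tag}.npz'))
def ray(c,u,v,z):
    R=np.array(c['R']);t=np.array(c['t']).ravel()
    d=R.T@np.array([(u-c['cx'])/c['fx'],(v-c['cy'])/c['fy'],1]);o=-R.T@t
    return o+d*(z-o[2])/d[2]
def proj(c,X):
    p=np.array(c['R'])@np.array(X)+np.array(c['t']).ravel(); return c['fx']*p[0]/p[2]+c['cx'],c['fy']*p[1]/p[2]+c['cy']
E
python3 - <<'E'
from h import *
print(env.get_obs())
for n in('scene','top','wrist'):
    c=snap(n,n+'0'); print(n,c['fx'],c['cx'],c['cy'],np.round(c['R'],3).tolist(),np.round(c['t'],3).tolist())
E
```

```text
{'time_s': 0.0, 'qpos': array([-69.03644767,  18.43964396,  -4.01656539,  83.17383798,
         1.29546812,  78.54085169,  -3.25938239]), 'joint_velocities': array([-0.00629175, -0.02711788, -0.03113799,  0.07864641, -0.00493794,
       -0.01293663,  0.0143793 ]), 'effort': array([-1.50081774e-03, -4.91278553e+01, -4.04913062e-01, -3.12542081e+01,
       -6.42033597e-02,  4.34854743e-02,  1.65929691e-04]), 'tool_pos': array([0.22382354, 0.60966605, 0.22146436]), 'tool_rot': array([-176.93866204,   89.89078317, -107.09079609]), 'force': array([0.40921902, 0.24215558, 0.32862263]), 'wrist_torque': array([0.01161812, 0.04810774, 0.02541799]), 'grip_width': 0.08716153791125532}
scene 408.5105134483819 258.61240326180734 184.4653499727621 [[0.389, 0.921, -0.017], [0.698, -0.307, -0.647], [-0.601, 0.24, -0.762]] [-0.134, -0.318, 1.286]
top 437.15338339574095 255.65893324735143 187.3191519219392 [[0.021, -1.0, 0.017], [-0.994, -0.022, -0.104], [0.105, -0.015, -0.994]] [-0.071, 0.543, 0.882]
wrist 278.34246050247094 255.20607609659257 194.86129914645534 [[0.344, 0.939, -0.001], [0.908, -0.332, 0.255], [0.239, -0.088, -0.967]] [-0.648, -0.031, 0.388]
```

View pics/scene0.png

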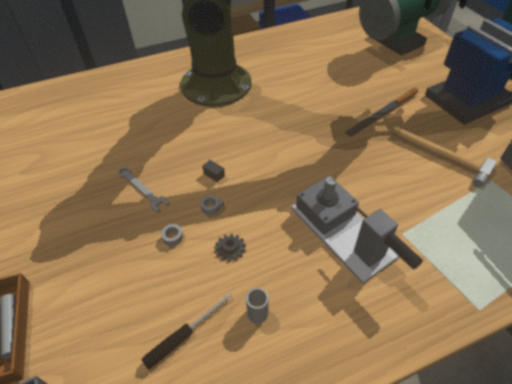

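View pics/top0.png

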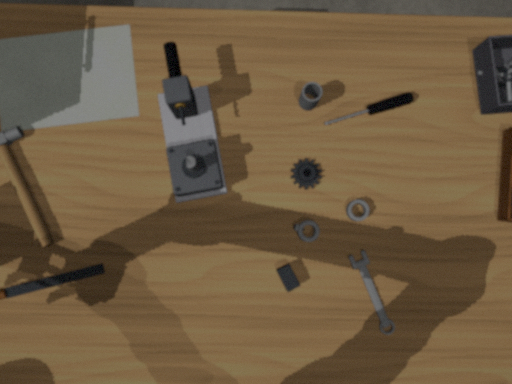

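View pics/wrist0.png

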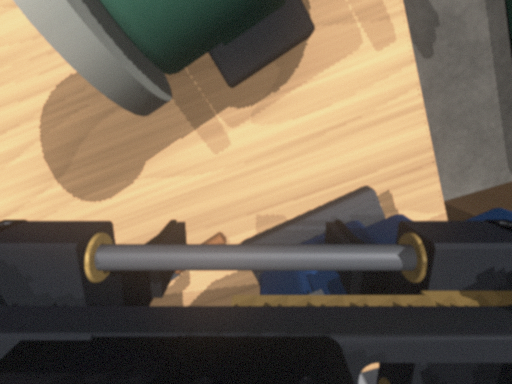

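The overview shows the jig at top-view (193,160) with the driver pointing up-left. Two rings sit at (308,231) and (358,210), the sprocket is at (307,173), and a tube is at (311,95). I'll zoom in next.

```bash
python3 - <<'E'
from h import *
t=cv2.imread('pics/top0.png'); s=cv2.imread('pics/scene0.png')
a=cv2.resize(t[145:260,270:390],None,fx=3.3,fy=3.3,interpolation=cv2.INTER_CUBIC)
b=cv2.resize(t[75:205,145:240],None,fx=3.3,fy=3.3,interpolation=cv2.INTER_CUBIC)
H=max(a.shape[0],b.shape[0]);o=np.zeros((H,a.shape[1]+b.shape[1],3),np.uint8);o[:a.shape[0],:a.shape[1]]=a;o[:b.shape[0],a.shape[1]:]=b
cv2.imwrite('pics/z_top.png',o)
a=cv2.resize(s[180:270,150:260],None,fx=3.5,fy=3.5,interpolation=cv2.INTER_CUBIC)
b=cv2.resize(s[165:285,290:400],None,fx=3.5,fy=3.5,interpolation=cv2.INTER_CUBIC)
H=max(a.shape[0],b.shape[0]);o=np.zeros((H,a.shape[1]+b.shape[1],3),np.uint8);o[:a.shape[0],:a.shape[1]]=a;o[:b.shape[0],a.shape[1]:]=b
cv2.imwrite('pics/z_scene.png',o)
E
```

```text
(no output)
```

View pics/z_top.png

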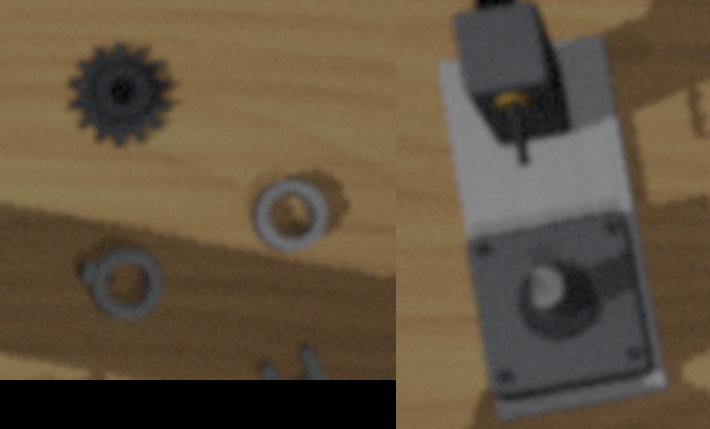

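View pics/z_scene.png

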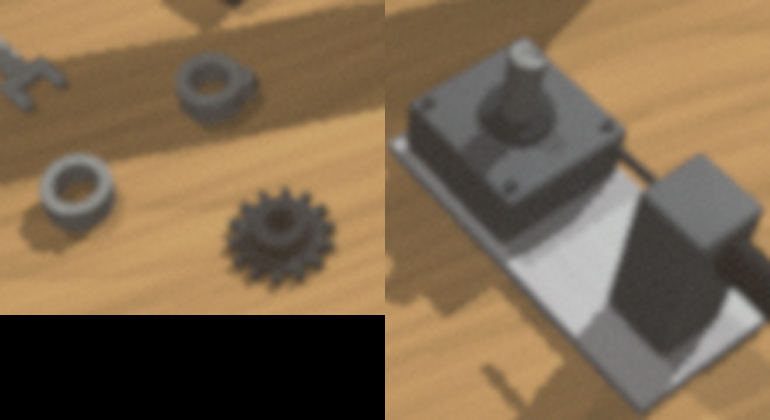

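```bash
python3 - <<'E'
from h import *
T=load('top0');S=load('scene0')
zt=lambda u,v,z:ray(T,145+(u-396)/3.3-0.35,75+v/3.3-0.35,z)
print('shaft',zt(546,285,.12),'driver',zt(524,161,.109))
g=[zt(*p,.06) for p in((470,245),(627,212),(652,370),(497,400))];print('gb',np.round(g,4),np.mean(g,0))
za=lambda u,v,z:ray(T,270+u/3.3-.35,145+v/3.3-.35,z)
print('collar',za(127,283,.022),'boss',za(88,268,.015),'spacer',za(291,214,.022),'spr',za(121,91,.02))
zs=lambda u,v,z:ray(S,150+u/3.5-.35,180+v/3.5-.35,z); zj=lambda u,v,z:ray(S,290+(u-385)/3.5-.35,165+v/3.5-.35,z)
print('S collar',zs(211,75,.022),'boss',zs(253,82,.011),'spacer',zs(77,176,.022))
print('S shaft',zj(526,54,.12))
g=[zj(*p,.06) for p in((409,112),(524,38),(625,131),(510,205))];print('gb',np.round(g,4),np.mean(g,0))
E
```

```text
shaft [0.58191396 0.0665422  0.12      ] driver [0.65650789 0.08349331 0.109     ]
gb [[0.6154 0.1222 0.06  ]
 [0.6383 0.0267 0.06  ]
 [0.5408 0.0085 0.06  ]
 [0.5204 0.1019 0.06  ]] [0.57875414 0.06482807 0.06      ]
collar [ 0.45746706 -0.17038644  0.022     ] boss [ 0.46651573 -0.14640142  0.015     ] spacer [ 0.50326476 -0.27445716  0.022     ] spr [ 0.57994797 -0.16582136  0.02      ]
S collar [ 0.45627282 -0.17051205  0.022     ] boss [ 0.46470486 -0.14476176  0.011     ] spacer [ 0.49925957 -0.27407774  0.022     ]
S shaft [0.58175943 0.06487212 0.12      ]
gb [[0.5519 0.0049 0.06  ]
 [0.5261 0.1026 0.06  ]
 [0.6199 0.122  0.06  ]
 [0.6407 0.0287 0.06  ]] [0.58465987 0.06455811 0.06      ]
```

```bash
cat >> h.py <<'E'
def pose():
    o=env.get_obs(); return np.array(o['tool_pos']),Ro.from_euler('xyz',o['tool_rot'],degrees=True),o
def plan(p,R):
    """p world target, R target Rotation: prints shift (tool-axes, units of .04) and rotvec (units of 120deg)"""
    p0,R0,o=pose(); d=R0.inv().apply(np.array(p)-p0)
    w=np.degrees((R0.inv()*R).as_rotvec())
    print('pos',np.round(p0,4),'shift mm',np.round(d*1000,1),'units',np.round(d/.04,3),'rot deg',np.round(w,1),'units',np.round(w/120,3),'n',np.abs(d).max()/.04, np.linalg.norm(w)/8.59)
def down(jawdeg):
    """tool x down, tool z at world heading jawdeg"""
    a=np.radians(jawdeg); z=np.array([np.cos(a),np.sin(a),0]);x=np.array([0,0,-1.]);y=np.cross(z,x)
    return Ro.from_matrix(np.stack([x,y,z],1))
def jaw():
    z=pose()[1].as_matrix()[:,2]; return np.degrees(np.arctan2(z[1],z[0]))
E
python3 - <<'E'
from h import *
p,R,o=pose();print(np.round(R.as_matrix(),3),jaw())
W=load('wrist0');c=-W['R'].T@W['t'];print('cam',c,'in tool',R.inv().apply(c-p),'fwd in tool',R.inv().apply(W['R'][2]),'right',R.inv().apply(W['R'][0]))
plan([.56,.065,.25],down(-73+(-64)))
E
```

```text
[[-0.    -0.939  0.345]
 [-0.001  0.345  0.939]
 [-1.    -0.    -0.002]] 69.84164984440228
cam [0.15870255 0.63216614 0.38314897] in tool [-0.16144972  0.06891737 -0.00168292] fwd in tool [ 0.96707548 -0.2544876   0.0010413 ] right [-8.96069712e-04  6.86590065e-04  9.99999363e-01]
pos [0.2239 0.6098 0.2217] shift mm [ -27.7 -503.2 -395.6] units [ -0.691 -12.581  -9.89 ] rot deg [-1.532e+02 -0.000e+00 -1.000e-01] units [-1.276e+00 -0.000e+00 -1.000e-03] n 12.58101609625564 17.82984331346174
```

>>> drive_tool:
  increments:
    - [[-0.2,0,0],[0.068,0,0]]
    - [[-0.2,0,0],[0.068,0,0]]
    - [[-0.2,0,0],[0.068,0,0]]
    - [[-0.2,0,0],[0.068,0,0]]
    - [[-0.2,0,0],[0.068,0,0]]
    - [[0,0,0],[0.068,0,0]]
    - [[0,0,0],[0.068,0,0]]
  hand: 0.4
  squeeze: 15

```text
time_s: 0.85
tool_pos: [0.224, 0.6102, 0.2626]
tool_rot: [-100.5, 90.0, -88.1]
force: [0.7, -0.6, -0.7]
grip_width: 0.0611
```

>>> drive_tool:
  increments:
    - [[0,-0.94,0.36],[0,0,0]]
    - [[0,-0.94,0.36],[0,0,0]]
    - [[0,-0.94,0.36],[0,0,0]]
    - [[0,-0.94,0.36],[0,0,0]]
    - [[0,-0.94,0.36],[0,0,0]]
    - [[0,-0.94,0.36],[0,0,0]]
    - [[0,-0.94,0.36],[0,0,0]]
    - [[0,-0.94,0.36],[0,0,0]]

```text
time_s: 1.65
tool_pos: [0.4032, 0.3405, 0.2624]
tool_rot: [152.0, 90.0, 164.7]
force: [-0.2, 0.1, 0.7]
grip_width: 0.0612
```

>>> drive_tool:
  increments:
    - [[0,-0.94,0.36],[0,0,0]]
    - [[0,-0.94,0.36],[0,0,0]]
    - [[0,-0.94,0.36],[0,0,0]]
    - [[0,-0.94,0.36],[0,0,0]]
    - [[0,-0.94,0.36],[0,0,0]]
    - [[0,-0.94,0.36],[0,0,0]]
    - [[0,-0.94,0.36],[0,0,0]]
    - [[0,-0.94,0.36],[0,0,0]]

```text
time_s: 2.45
tool_pos: [0.5818, 0.0728, 0.2625]
tool_rot: [84.1, 90.0, 96.9]
force: [0.3, 0.0, -1.3]
grip_width: 0.0611
```

```bash
python3 - <<'E'
from h import *
c=snap('wrist','w1'); print(jaw(),env.get_obs()['qpos'],env.get_obs()['time_s']); plan([.582,.0655,.26],down(12.5))
print(proj(c,[.582,.0655,.12]))
E
```

```text
12.215778850660794 [-36.46819825  10.41290513  31.57190066  90.05178258  -5.15120752
  80.9452122    7.69628296] 2.5
pos [0.5847 0.0642 0.2625] shift mm [ 2.4  1.9 -2.4] units [ 0.061  0.047 -0.06 ] rot deg [-0.3  0.1  0.4] units [-0.002  0.001  0.003] n 0.060905202762796554 0.05440081730349107
(np.float64(254.24146525827615), np.float64(190.70874664185357))
```

View pics/w1.png

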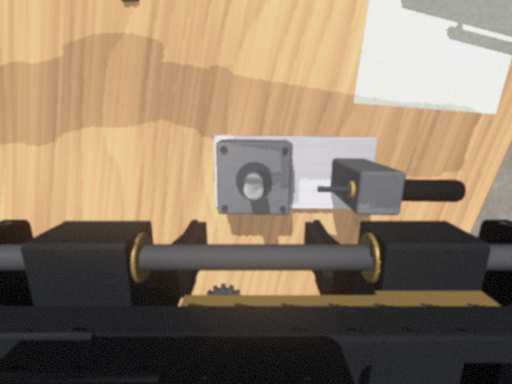

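```bash
python3 - <<'E'
from h import *
i=cv2.imread('pics/w1.png'); a=cv2.resize(i[120:225,205:345],None,fx=5.5,fy=5.5,interpolation=cv2.INTER_CUBIC)
cv2.imwrite('pics/z_w1.png',cv2.convertScaleAbs(a,alpha=1.3))
b=cv2.resize(i[165:210,230:280],None,fx=12,fy=12,interpolation=cv2.INTER_CUBIC);cv2.imwrite('pics/z_w1b.png',cv2.convertScaleAbs(b,alpha=1.3))
E
```

```text
(no output)
```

View pics/z_w1.png

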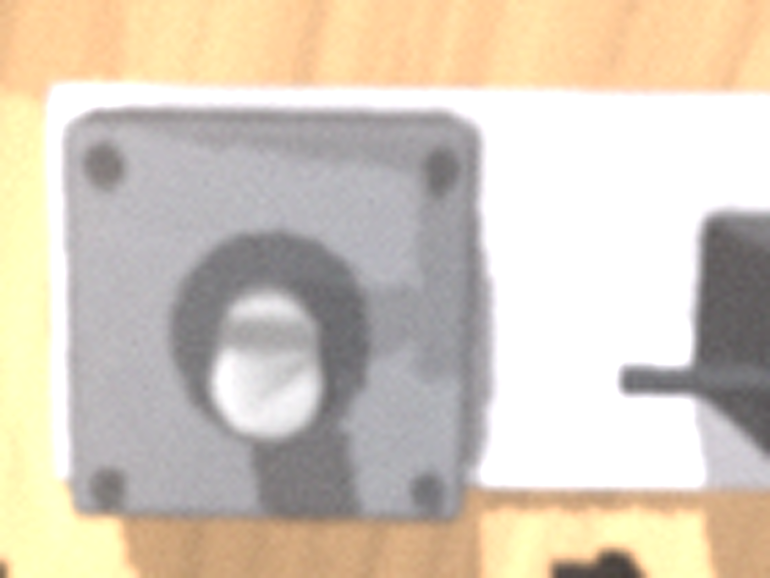

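View pics/z_w1b.png

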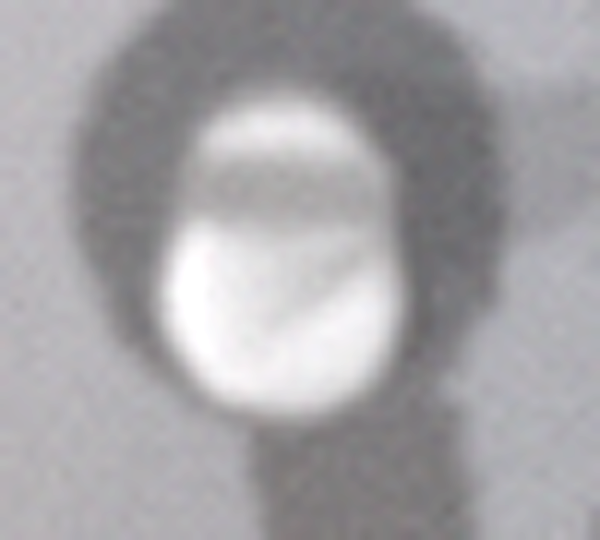

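```bash
python3 - <<'E'
from h import *
W=load('w1')
s=ray(W,230+283/12-.45,165+299/12-.45,.12);d=ray(W,205+622/5.5-.4,120+379/5.5-.4,.109);print(s,d,np.degrees(np.arctan2(*(d-s)[[1,0]])),np.linalg.norm((d-s)[:2]))
z=lambda u,v,h:ray(W,205+u/5.5-.4,120+v/5.5-.4,h)
hol=[z(*p,.06) for p in((103,165),(440,165),(107,487),(427,490))];print(np.round(hol,4),np.mean(hol,0))
ang=lambda a,b:np.degrees(np.arctan2(*(b-a)[[1,0]]))
print(ang(hol[0],hol[1]),ang(hol[2],hol[3]),ang(hol[2],hol[0])-90,ang(hol[3],hol[1])-90)
print('plate',ang(z(60,90,.012),z(760,93,.012)))
q=lambda u,v,h:ray(W,230+u/12-.45,165+v/12-.45,h)
print('flat line',ang(q(205,150,.084),q(385,168,.084)),ang(q(180,224,.12),q(390,238,.12)))
plan([s[0],s[1],.26],down(97))
E
```

```text
[0.58046908 0.06662649 0.12      ] [0.6539607  0.08174235 0.109     ] 11.622585809800299 0.07503004150466254
[[0.5339 0.0957 0.06  ]
 [0.6114 0.1133 0.06  ]
 [0.5502 0.0179 0.06  ]
 [0.6281 0.0348 0.06  ]] [0.58086488 0.06543136 0.06      ]
12.777405734040409 12.214082320799747 11.831567436886132 12.000813920721143
plate 12.537042745725586
flat line 6.966907350679213 8.874421012127213
pos [0.5847 0.0642 0.2625] shift mm [ 2.4  3.3 -3.7] units [ 0.061  0.082 -0.092] rot deg [-84.8  -0.2   0.4] units [-0.707 -0.002  0.003] n 0.0915457002325506 9.870219280768776
```

>>> drive_tool:
  increments:
    - [[0,0,0],[-0.071,0,0]]
    - [[0,0,0],[-0.071,0,0]]
    - [[0,0,0],[-0.071,0,0]]
    - [[0,0,0],[-0.071,0,0]]
    - [[0,0,0],[-0.071,0,0]]
    - [[0,0,0],[-0.071,0,0]]
    - [[0,0,0],[-0.071,0,0]]
    - [[0,0,0],[-0.071,0,0]]
    - [[0,0,0],[-0.071,0,0]]
    - [[0,0,0],[-0.071,0,0]]

```text
time_s: 3.5
tool_pos: [0.5809, 0.0743, 0.2622]
tool_rot: [90.8, 90.0, -170.9]
force: [0.4, 0.1, 0.8]
grip_width: 0.0611
```

```bash
python3 - <<'E'
from h import *
c=snap('wrist','w2'); print(jaw(),env.get_obs()['qpos']); plan([.581,.066,.15],down(98))
i=cv2.imread('pics/w2.png');u,v=map(int,proj(c,[.581,.066,.11]));print(u,v)
b=cv2.resize(i[v-25:v+25,u-30:u+30],None,fx=12,fy=12,interpolation=cv2.INTER_CUBIC);cv2.imwrite('pics/z_w2b.png',cv2.convertScaleAbs(b,alpha=1.2))
E
```

```text
98.59868572989619 [-30.45980994   9.77809337  23.53626922  90.0463927   -3.93417436
  81.02779214  91.98636696]
pos [0.581  0.0743 0.2622] shift mm [112.2   1.1  -8.2] units [ 2.806  0.028 -0.205] rot deg [ 0.6 -0.  -0. ] units [ 0.005 -0.    -0.   ] n 2.805841812603263 0.06979416165062594
249 183
```

View pics/z_w2b.png

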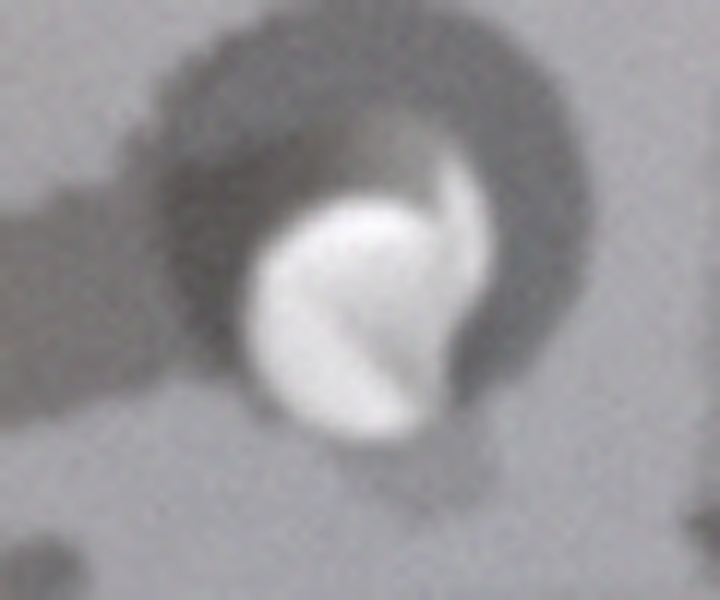

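>>> drive_tool:
  increments:
    - [[0,0.03,-0.2],[0.005,0,0]]
    - [[0.8,0,0],[0,0,0]]
    - [[0.8,0,0],[0,0,0]]
    - [[0.8,0,0],[0,0,0]]
    - [[0.8,0,0],[0,0,0]]
    - [[0.8,0,0],[0,0,0]]
    - [[0.4,0,0],[0,0,0]]
    - [[0,0,0],[0,0,0]]

```text
time_s: 4.35
tool_pos: [0.5788, 0.0651, 0.0837]
tool_rot: [100.5, 89.7, -162.4]
force: [0.1, -0.1, 0.8]
grip_width: 0.0608
```

```bash
python3 - <<'E'
from h import *
c=snap('scene','s2'); print(jaw()); plan([.581,.066,.084],down(98))
i=cv2.imread('pics/s2.png');b=cv2.resize(i[120:280,270:420],None,fx=3.7,fy=3.7,interpolation=cv2.INTER_CUBIC);cv2.imwrite('pics/z_s2.png',b)
E
```

```text
97.14159601502043
pos [0.5803 0.0653 0.0856] shift mm [ 1.6 -0.8  0.6] units [ 0.041 -0.02   0.015] rot deg [-0.9 -0.  -0.1] units [-0.007 -0.    -0.001] n 0.04063194088644101 0.10137188230695669
```

View pics/z_s2.png

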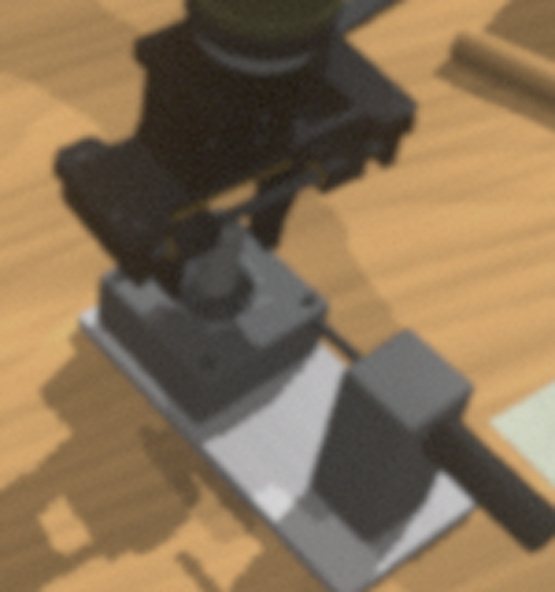

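>>> drive_tool:
  increments:
    - [[0.05,-0.02,-0.04],[-0.005,0,0]]
    - [[0,0,0],[0,0,0]]
    - [[0,0,0],[0,0,0]]
    - [[0,0,0],[0,0,0]]
    - [[0,0,0],[0,0,0]]
    - [[0,0,0],[0,0,0]]
    - [[0,0,0],[0,0,0]]
    - [[0,0,0],[0,0,0]]
  hand: -1
  squeeze: 20

```text
time_s: 5.2
tool_pos: [0.5822, 0.0649, 0.0847]
tool_rot: [-26.2, 90.0, 71.7]
force: [-1.1, 1.3, 1.2]
grip_width: 0.0184
```

```bash
python3 - <<'E'
from h import *
o=env.get_obs();print(jaw(),o['grip_width'],o['force'],o['wrist_torque'],o['qpos'],o['tool_pos'])
E
```

```text
97.93899787468472 0.01837595099735223 [-1.05831978  1.27383401  1.22726896] [ 0.19863733  0.13193286 -0.00180512] [-28.47970104  17.35079568  22.91438395 102.52877931  -7.60990186
  61.61817928  95.06490534] [0.58220374 0.06488644 0.08472903]
```

>>> drive_tool:
  increments:
    - [[0,0.008,0],[0.06,0,0]]
    - [[0,0.008,0],[0.06,0,0]]
    - [[0,0.008,0],[0.06,0,0]]
    - [[0,0.008,0],[0.06,0,0]]
    - [[0,0.008,0],[0.06,0,0]]
    - [[0,0.008,0],[0.06,0,0]]

```text
time_s: 5.8
tool_pos: [0.5803, 0.0645, 0.0848]
tool_rot: [-151.3, 90.0, -96.9]
force: [-0.5, -1.4, 1.7]
grip_width: 0.019
```

```bash
python3 - <<'E'
from h import *
o=env.get_obs();print(jaw(),o['grip_width'],o['force'],o['wrist_torque'],o['tool_pos'])
E
```

```text
54.419362466008884 0.019044441304117084 [-0.49130839 -1.44918455  1.72909888] [-0.10808751  0.15599663  0.01585624] [0.58029793 0.06448519 0.08476636]
```

>>> drive_tool:
  increments:
    - [[0,0.008,0],[0.059,0,0]]
    - [[0,0.008,0],[0.059,0,0]]
    - [[0,0.008,0],[0.059,0,0]]
    - [[0,0.008,0],[0.059,0,0]]
    - [[0,0.008,0],[0.059,0,0]]
    - [[0,0.008,0],[0.059,0,0]]
    - [[0,0,0],[0,0,0]]
    - [[0,0,0],[0,0,0]]
    - [[0,0,0],[0,0,0]]
    - [[0,0,0],[0,0,0]]

```text
time_s: 6.8
tool_pos: [0.5787, 0.0655, 0.0847]
tool_rot: [-164.7, 89.9, -152.4]
force: [-4.3, -2.1, 5.4]
grip_width: 0.0187
```

```bash
python3 - <<'E'
from h import *
o=env.get_obs();print(jaw(),o['grip_width'],o['force'],o['wrist_torque'],o['tool_pos'],o['qpos'])
E
```

```text
12.355405662928224 0.018661303780797393 [-4.32801722 -2.11385797  5.44319187] [-0.65970391  0.88312359 -0.00368421] [0.5786549  0.06548617 0.0847432 ] [-39.82876883  18.7356354   36.3652873  103.32122488 -12.41534415
  62.04463054  13.32186012]
```

>>> drive_tool:
  increments:
    - [[0,0,0],[0,0,0]]
    - [[0,0,0],[0,0,0]]
    - [[0,0,0],[0,0,0]]
    - [[0,0,0],[0,0,0]]
    - [[-0.6,0,0],[0,0,0]]
    - [[-0.8,0,0],[0,0,0]]
    - [[-0.8,0,0],[0,0,0]]
    - [[-0.8,0,0],[0,0,0]]
    - [[-0.8,0,0],[0,0,0]]
    - [[-0.8,0,0],[0,0,0]]
  hand: 0.6

```text
time_s: 7.8
tool_pos: [0.5791, 0.0665, 0.2699]
tool_rot: [26.0, 90.0, 38.2]
force: [0.9, 0.1, 1.0]
grip_width: 0.0696
```

```bash
python3 - <<'E'
from h import *
c=snap('wrist','w3'); print(jaw(),env.get_obs()['qpos']); plan([.457,-.1705,.2],down(71-90))
i=cv2.imread('pics/w3.png');u,v=map(int,proj(c,[.581,.066,.11]));print(u,v)
b=cv2.resize(i[v-25:v+25,u-30:u+30],None,fx=12,fy=12,interpolation=cv2.INTER_CUBIC);cv2.imwrite('pics/z_w3b.png',cv2.convertScaleAbs(b,alpha=1.2))
E
```

```text
12.275713636437589 [-42.61278411   9.95784086  38.4721885   89.71791382  -6.36414149
  81.98199683   8.54699488]
pos [0.5818 0.0667 0.2757] shift mm [  73.9 -205.4 -173.1] units [ 1.849 -5.134 -4.328] rot deg [31.3  0.5 -0.2] units [ 0.261  0.004 -0.002] n 5.133816423324176 3.6414928229316
256 182
```

View pics/z_w3b.png

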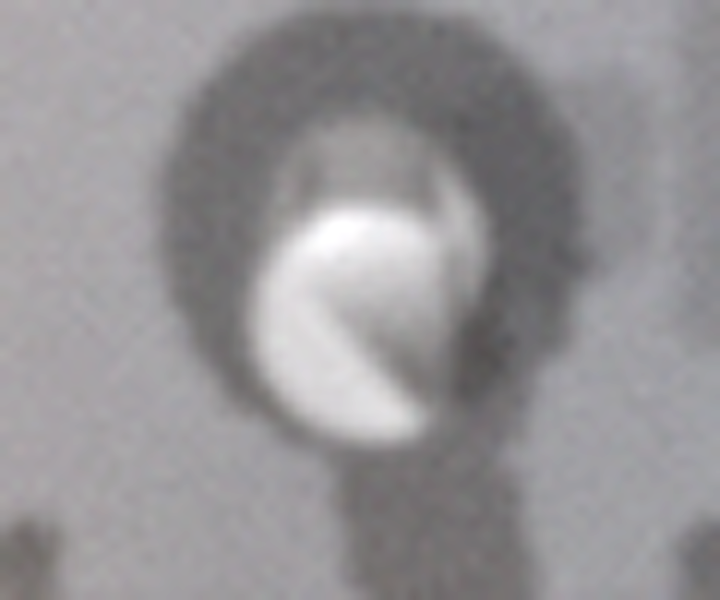

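>>> drive_tool:
  increments:
    - [[0,0,0],[0.065,0,0]]
    - [[0,0,0],[0.065,0,0]]
    - [[0,0,0],[0.065,0,0]]
    - [[0,-0.9,-0.1],[0.065,0,0]]
    - [[0.2,-0.9,-0.15],[0,0,0]]
    - [[0.2,-0.9,-0.15],[0,0,0]]
    - [[0.2,-0.9,-0.15],[0,0,0]]
    - [[0.2,-0.9,-0.15],[0,0,0]]
    - [[0.2,-0.9,-0.15],[0,0,0]]
    - [[0.2,-0.9,-0.15],[0,0,0]]

```text
time_s: 8.85
tool_pos: [0.4634, -0.1619, 0.2202]
tool_rot: [47.4, 89.9, 28.5]
force: [0.7, -0.3, -0.0]
grip_width: 0.0697
```

```bash
python3 - <<'E'
from h import *
W=load('w3');print('shaft',ray(W,226+370/12-.45,157+323/12-.45,.12))
c=snap('wrist','w4'); print(jaw(),env.get_obs()['qpos']); plan([.457,-.1705,.2],down(71-90))
i=cv2.imread('pics/w4.png');u,v=map(int,proj(c,[.457,-.1705,.015]));print(u,v)
u0,v0=max(u-60,0),max(v-45,0);b=cv2.resize(i[v0:v0+90,u0:u0+120],None,fx=6,fy=6,interpolation=cv2.INTER_CUBIC);print(u0,v0);cv2.imwrite('pics/z_w4.png',cv2.convertScaleAbs(b,alpha=1.2))
E
```

```text
shaft [0.58039799 0.06634338 0.12      ]
-19.40838986196984 [-35.50578265  -4.01569972  51.04599233 106.97247232   3.33019672
  75.69316513  -4.76714422]
pos [ 0.4593 -0.1685  0.2191] shift mm [19.1 -2.6 -1.5] units [ 0.477 -0.064 -0.038] rot deg [-0.4 -0.1  0.1] units [-0.003 -0.001  0.001] n 0.4772199039609424 0.050873116139335144
252 181
192 136
```

View pics/z_w4.png

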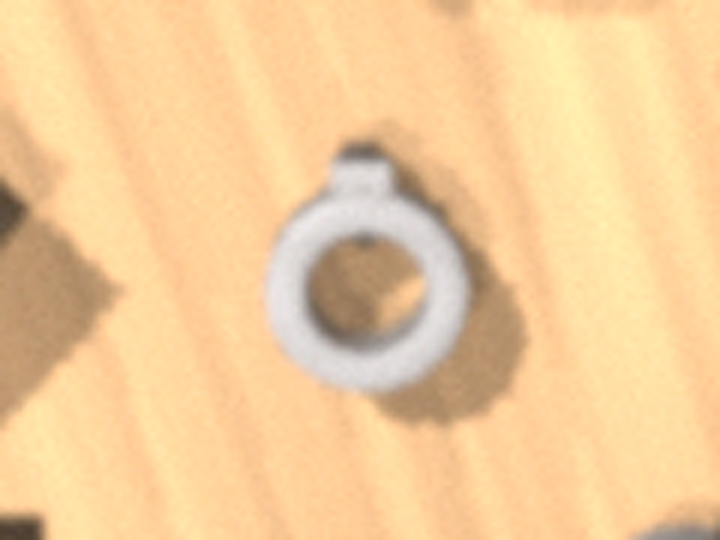

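View pics/w4.png

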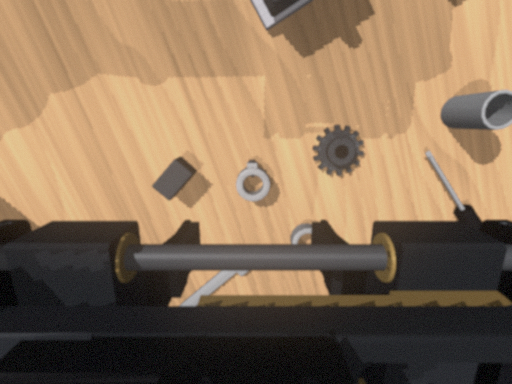

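```bash
python3 - <<'E'
from h import *
W=load('w4');z=lambda u,v,h:ray(W,192+u/6-.42,136+v/6-.42,h)
ang=lambda a,b:np.degrees(np.arctan2(*(b-a)[[1,0]]))
c=z(368,291,.022);b=z(361,175,.018);s=z(360,152,.012)
print(c,b,s,ang(c,b),ang(c,s),np.linalg.norm((s-c)[:2]))
print(np.degrees(0),'corners of block',ray(W,195,165,0.02),ray(W,153,184,0.02))
plan([c[0],c[1],.03],down(ang(c,s)-90))
E
```

```text
[ 0.4572904  -0.17213954  0.022     ] [ 0.46398747 -0.14789127  0.018     ] [ 0.46509261 -0.14379609  0.012     ] 74.56050429907741 74.60915409505924 0.02939770837208838
0.0 corners of block [ 0.39382849 -0.12392571  0.02      ] [ 0.33143701 -0.12943477  0.02      ]
pos [ 0.4593 -0.1685  0.2191] shift mm [189.1  -3.7  -0.4] units [ 4.727 -0.092 -0.009] rot deg [-4.  -0.1  0.1] units [-0.033 -0.001  0.001] n 4.727237023683176 0.4680392054717702
```

>>> drive_tool:
  increments:
    - [[0,-0.08,0],[-0.0325,0,0]]
    - [[0.85,0,0],[0,0,0]]
    - [[0.85,0,0],[0,0,0]]
    - [[0.85,0,0],[0,0,0]]
    - [[0.85,0,0],[0,0,0]]
    - [[0.85,0,0],[0,0,0]]
    - [[0.5,0,0],[0,0,0]]
    - [[0,0,0],[0,0,0]]

```text
time_s: 9.7
tool_pos: [0.4606, -0.1632, 0.0279]
tool_rot: [-160.8, 89.7, -175.9]
force: [0.2, 0.3, 0.3]
grip_width: 0.0696
```

```bash
python3 - <<'E'
from h import *
c=snap('scene','s4');print(jaw()); plan([.457,-.1715,.005],down(-15.5))
i=cv2.imread('pics/s4.png');b=cv2.resize(i[140:270,130:290],None,fx=4,fy=4,interpolation=cv2.INTER_CUBIC);cv2.imwrite('pics/z_s4.png',b)
E
```

```text
-15.062516079305064
pos [ 0.4621 -0.1638  0.0297] shift mm [24.7 -8.8 -2.9] units [ 0.618 -0.219 -0.072] rot deg [ 0.4 -0.1  0.1] units [ 0.004 -0.001  0.001] n 0.6180092304885019 0.054290777750669185
```

View pics/z_s4.png

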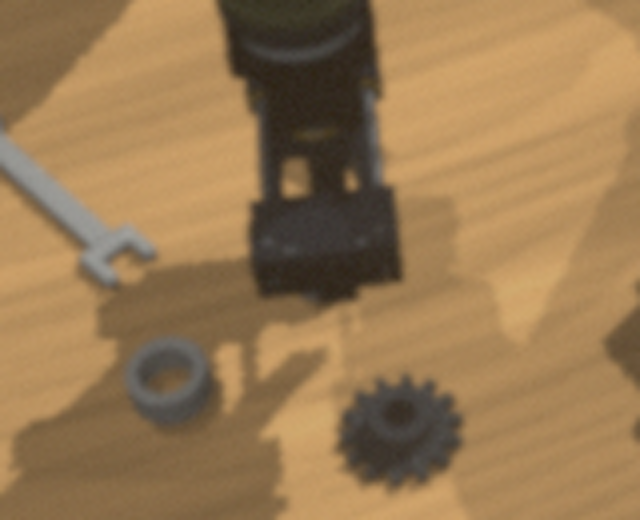

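>>> drive_tool:
  increments:
    - [[0,0,0],[0,0,0]]

```text
time_s: 9.85
tool_pos: [0.464, -0.1641, 0.0316]
tool_rot: [3.5, 89.9, -11.6]
force: [0.3, -0.2, 0.8]
grip_width: 0.0692
```

>>> drive_tool:
  increments:
    - [[0,0,0],[0,0,0]]

```text
time_s: 9.95
tool_pos: [0.4645, -0.164, 0.032]
tool_rot: [17.5, 89.8, 2.4]
force: [-0.2, 0.1, 0.2]
grip_width: 0.0697
```

```bash
python3 - <<'E'
from h import *
c=snap('wrist','w5');print(jaw()); plan([.457,-.1715,.005],down(-15.5))
E
```

```text
-15.039119904387837
pos [ 0.4643 -0.1638  0.0319] shift mm [26.9 -9.3 -5.2] units [ 0.672 -0.233 -0.129] rot deg [ 0.5  0.2 -0.1] units [ 0.004  0.001 -0.001] n 0.6720599883387831 0.057146132238179465
```

View pics/w5.png

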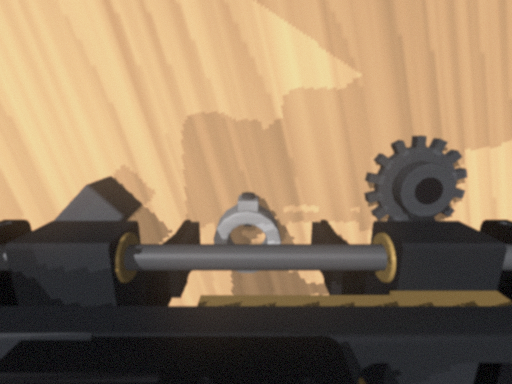

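>>> drive_tool:
  increments:
    - [[0,-0.23,-0.13],[0.004,0,0]]
    - [[0,0,0],[0,0,0]]
    - [[0.35,0,0],[0,0,0]]
    - [[0.3,0,0],[0,0,0]]
    - [[0,0,0],[0,0,0]]
    - [[0,0,0],[0,0,0]]
    - [[0,0,0],[0,0,0]]

```text
time_s: 10.7
tool_pos: [0.4559, -0.1715, 0.0049]
tool_rot: [-6.9, 90.0, -22.5]
force: [0.2, 0.1, 0.1]
grip_width: 0.0697
```

```bash
python3 - <<'E'
from h import *
c=snap('wrist','w6');print(jaw(),env.get_obs()['force']); plan([.457,-.1715,.005],down(-15.5))
E
```

```text
-15.539381239673295 [-0.35337932  0.37215814  0.72195732]
pos [ 0.456  -0.1715  0.005 ] shift mm [-0.   0.2  1. ] units [-0.001  0.006  0.024] rot deg [-0.  0. -0.] units [-0.  0. -0.] n 0.024050092085158428 0.006693657253657654
```

View pics/w6.png

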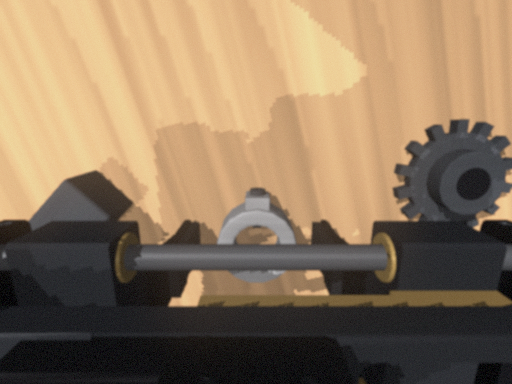

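>>> drive_tool:
  increments:
    - [[0,0,0],[0,0,0]]
    - [[0,0,0],[0,0,0]]
    - [[0,0,0],[0,0,0]]
    - [[0,0,0],[0,0,0]]
    - [[0,0,0],[0,0,0]]
    - [[0,0,0],[0,0,0]]
  hand: -1
  squeeze: 25

```text
time_s: 11.35
tool_pos: [0.4559, -0.1714, 0.0047]
tool_rot: [14.1, 90.0, -1.5]
force: [0.5, 0.0, 1.0]
grip_width: 0.0459
```

>>> drive_tool:
  increments:
    - [[-0.5,0,0],[0,0,0]]
    - [[-0.8,0,0],[0,0,0]]
    - [[-0.8,0,0],[0,0,0]]
    - [[-0.8,0,0],[0,0,0]]
    - [[-0.8,0,0],[0,0,0]]
    - [[-0.5,0,0],[0,0,0]]
    - [[0,0,0],[0,0,0]]
    - [[0,0,0],[0,0,0]]

```text
time_s: 12.15
tool_pos: [0.4552, -0.171, 0.1718]
tool_rot: [134.7, 89.9, 119.2]
force: [-0.1, 1.0, -1.7]
grip_width: 0.0459
```

```bash
python3 - <<'E'
from h import *
c=snap('wrist','w7');o=env.get_obs();print(jaw(),o['force'],o['grip_width'],o['tool_pos'],o['qpos'])
plan([.5812,.0664,.17],down(12.2-90))
i=cv2.imread('pics/w7.png');cv2.imwrite('pics/z_w7.png',cv2.resize(i[170:300,190:320],None,fx=4.5,fy=4.5,interpolation=cv2.INTER_CUBIC))
E
```

```text
-15.535341915668205 [-0.25898176 -0.80060175 -2.23423017] 0.045776354557206064 [ 0.45463647 -0.17096653  0.17121195] [-37.08601899  -1.80619161  54.46050143 111.22405615   1.57176908
  69.9575367    1.28368276]
pos [ 0.4546 -0.171   0.1712] shift mm [  1.1 262.6  58.4] units [0.027 6.565 1.459] rot deg [62.3 -0.1  0.1] units [ 0.519 -0.001  0.001] n 6.56480888951402 7.248518465554752
```

View pics/z_w7.png

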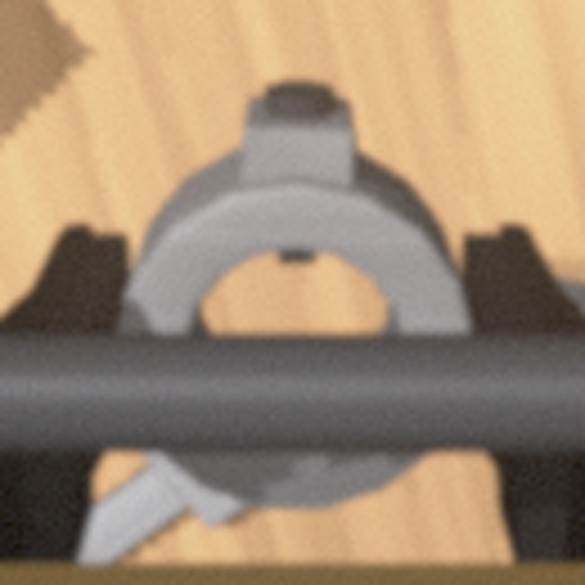

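```bash
python3 - <<'E'
from h import *
W=load('w7');p,R,o=pose()
def f(u,v,h): return R.inv().apply(ray(W,190+u/4.5-.39,170+v/4.5-.39,p[2]+h)-p)*1000
a,b=f(296,183,.017),f(298,507,.017);print(a,b,'centre',(a+b)/2)
print('inner top',f(296,247,.017))
print('L/R edge',f(122,330,.017),f(470,330,.017))
print('boss top edges',f(245,182,.0135),f(353,182,.0135),f(248,125,.0135),f(352,125,.0135))
print('screw',f(302,87,.006+.003),'tip',f(294,258,.006))
E
```

```text
[-17.0033913   21.04893796   1.04211925] [-17.00177056 -23.34463596   1.3476437 ] centre [-17.00258093  -1.147849     1.19488147]
inner top [-17.00298306  12.77016      1.05037579]
L/R edge [-16.95489079   1.65737244 -20.79041763] [-17.04996447   1.71856834  22.90506403]
boss top edges [-13.48952411  20.04510295  -5.30383446] [-13.51879175  20.0616872    8.14750548] [-13.49085539  27.4023237   -4.86605241] [-13.51870224  27.41731226   7.93231735]
screw [-9.00553916 31.14078283  1.79921446] tip [-6.00213341  7.04655995  0.80727507]
```

>>> drive_tool:
  increments:
    - [[0,0,0],[0.064,0,0]]
    - [[0,0,0],[0.064,0,0]]
    - [[0,0,0],[0.064,0,0]]
    - [[0,0,0],[0.064,0,0]]
    - [[-0.1,0,0],[0.064,0,0]]
    - [[-0.1,0,0],[0.064,0,0]]
    - [[0,0,0],[0.064,0,0]]
    - [[0,0,0],[0.064,0,0]]

```text
time_s: 13.0
tool_pos: [0.4545, -0.1711, 0.1787]
tool_rot: [-97.5, 89.8, -174.8]
force: [-0.5, -0.2, -2.2]
grip_width: 0.0459
```

>>> drive_tool:
  increments:
    - [[0,0.63,-0.72],[0,0,0]]
    - [[0,0.63,-0.72],[0,0,0]]
    - [[0,0.63,-0.72],[0,0,0]]
    - [[0,0.63,-0.72],[0,0,0]]
    - [[0,0.63,-0.72],[0,0,0]]
    - [[0,0.63,-0.72],[0,0,0]]
    - [[0,0.5,-0.5],[0,0,0]]
    - [[0,0,0],[0,0,0]]
    - [[0,0,0],[0,0,0]]
    - [[0,0,0],[0,0,0]]

```text
time_s: 14.0
tool_pos: [0.578, 0.0533, 0.1793]
tool_rot: [-70.5, 89.8, -147.6]
force: [-1.1, -0.3, -1.4]
grip_width: 0.0459
```

```bash
python3 - <<'E'
from h import *
c=snap('wrist','w8');o=env.get_obs();print(jaw(),o['force'],o['grip_width'],o['tool_pos'],o['qpos'])
plan([.582,.0669,.14],down(-77))
i=cv2.imread('pics/w8.png');cv2.imwrite('pics/z_w8.png',cv2.resize(i[120:300,170:330],None,fx=3.2,fy=3.2,interpolation=cv2.INTER_CUBIC))
E
```

```text
-77.12083551143023 [ 0.02141426  0.28677629 -1.1629194 ] 0.04559876589311551 [0.57818123 0.05320312 0.17974195] [-44.76564705  13.73669367  42.90369504  97.93532312  -9.72631624
  72.24697499 -76.80434257]
pos [0.5782 0.0532 0.1797] shift mm [ 39.7   6.8 -12.5] units [ 0.993  0.171 -0.313] rot deg [-0.1  0.   0.1] units [-0.001  0.     0.001] n 0.9931114886607455 0.018318135819153696
```

View pics/z_w8.png

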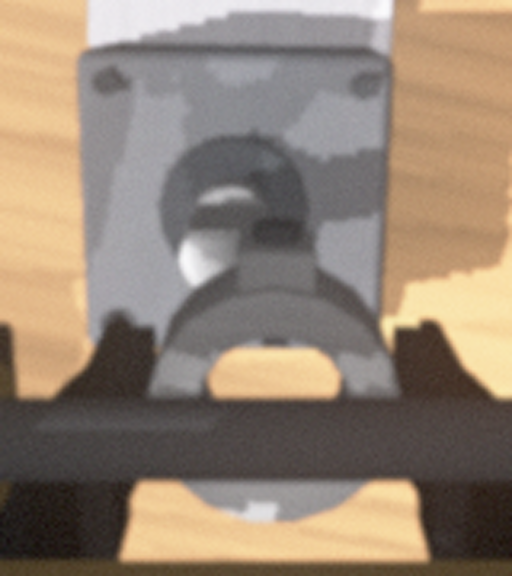

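>>> drive_tool:
  increments:
    - [[0,0.17,-0.31],[0,0,0]]
    - [[0.5,0,0],[0,0,0]]
    - [[0.4,0,0],[0,0,0]]
    - [[0,0,0],[0,0,0]]
    - [[0,0,0],[0,0,0]]
    - [[0,0,0],[0,0,0]]
    - [[0,0,0],[0,0,0]]

```text
time_s: 14.75
tool_pos: [0.5834, 0.0686, 0.1454]
tool_rot: [95.9, 89.9, 19.0]
force: [-0.5, -0.8, -1.7]
grip_width: 0.0459
```

```bash
python3 - <<'E'
from h import *
c=snap('wrist','w9');snap('scene','s9');o=env.get_obs();print(jaw(),o['force'],o['grip_width'],o['tool_pos'])
plan([.582,.0669,.14],down(-77))
i=cv2.imread('pics/w9.png');cv2.imwrite('pics/z_w9.png',cv2.resize(i[150:300,190:320],None,fx=3.9,fy=3.9,interpolation=cv2.INTER_CUBIC))
i=cv2.imread('pics/s9.png');b=cv2.resize(i[120:280,270:420],None,fx=3.7,fy=3.7,interpolation=cv2.INTER_CUBIC);cv2.imwrite('pics/z_s9.png',b)
E
```

```text
-76.98354975577377 [-0.47297594  0.1849173  -1.95943877] 0.04568424831119106 [0.58323747 0.06872924 0.14525718]
pos [0.5832 0.0687 0.1453] shift mm [ 5.3 -1.6  1.5] units [ 0.131 -0.041  0.038] rot deg [ 0.  -0.  -0.1] units [ 0.    -0.    -0.001] n 0.13137047698497295 0.00860495730715705
```

View pics/z_w9.png

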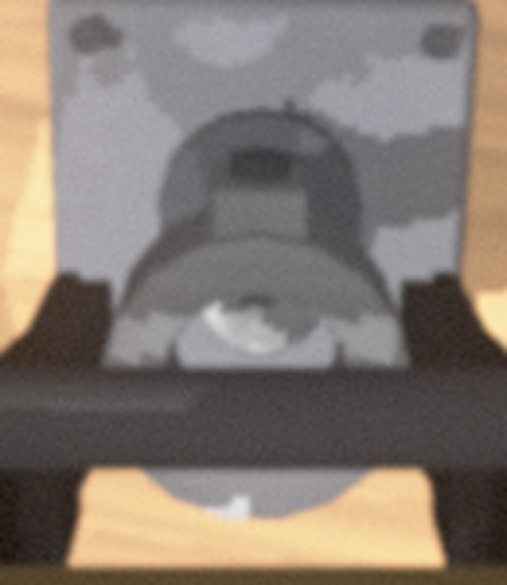

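View pics/z_s9.png

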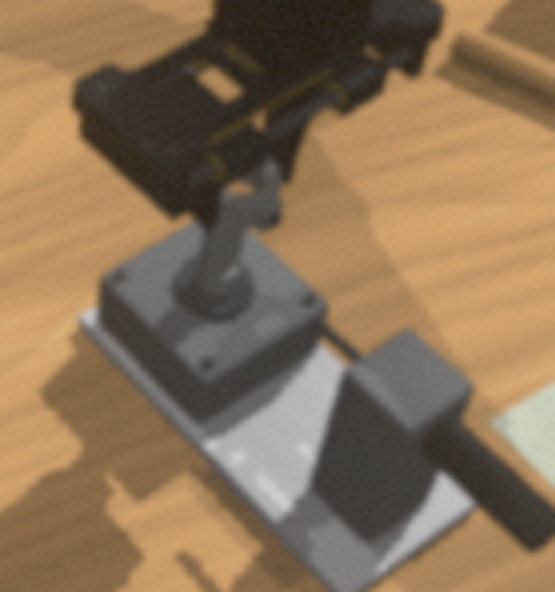

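>>> drive_tool:
  increments:
    - [[0,-0.04,0.04],[0,0,0]]
    - [[0.2,0,0],[0,0,0]]
    - [[0.2,0,0],[0,0,0]]
    - [[0,0,0],[0,0,0]]
    - [[0,0,0],[0,0,0]]
    - [[0,0,0],[0,0,0]]

```text
time_s: 15.45
tool_pos: [0.5818, 0.0668, 0.1286]
tool_rot: [63.6, 90.0, -13.3]
force: [-0.4, -0.2, -1.4]
grip_width: 0.0459
```

```bash
python3 - <<'E'
from h import *
o=env.get_obs();print(jaw(),o['force'],o['grip_width'],o['tool_pos'])
plan([.582,.0669,.14],down(-77))
E
```

```text
-76.97593632968213 [-0.39708386 -0.18911461 -1.41273893] 0.04591114443210571 [0.58175992 0.06678582 0.12861815]
pos [0.5818 0.0668 0.1286] shift mm [-11.4   0.3  -0.1] units [-0.285  0.007 -0.001] rot deg [ 0.  0. -0.] units [ 0.  0. -0.] n 0.2845450477006275 0.003151438041800707
```

Position within 0.3 mm; lower slowly past the shaft end.

>>> drive_tool:
  increments:
    - [[0.07,0,0],[0,0,0]]
    - [[0.07,0,0],[0,0,0]]
    - [[0.07,0,0],[0,0,0]]
    - [[0,0,0],[0,0,0]]
    - [[0,0,0],[0,0,0]]

```text
time_s: 15.95
tool_pos: [0.5816, 0.0668, 0.1201]
tool_rot: [-97.6, 90.0, -174.5]
force: [-0.4, 0.6, -1.0]
grip_width: 0.0458
```

>>> drive_tool:
  increments:
    - [[0.07,0,0],[0,0,0]]
    - [[0.07,0,0],[0,0,0]]
    - [[0.07,0,0],[0,0,0]]
    - [[0,0,0],[0,0,0]]
    - [[0,0,0],[0,0,0]]

```text
time_s: 16.45
tool_pos: [0.5815, 0.0668, 0.1116]
tool_rot: [-82.3, 90.0, -159.3]
force: [-0.6, -0.9, -2.0]
grip_width: 0.0456
```

>>> drive_tool:
  increments:
    - [[0.07,0,0],[0,0,0]]
    - [[0.07,0,0],[0,0,0]]
    - [[0.07,0,0],[0,0,0]]
    - [[0,0,0],[0,0,0]]
    - [[0,0,0],[0,0,0]]
    - [[0,0,0],[0,0,0]]

```text
time_s: 17.05
tool_pos: [0.5817, 0.0668, 0.1035]
tool_rot: [93.9, 90.0, 16.9]
force: [-0.5, -0.1, -1.8]
grip_width: 0.0456
```

```bash
python3 - <<'E'
from h import *
c=snap('wrist','w10');snap('scene','s10');snap('top','t10');o=env.get_obs();print(jaw(),o['force'],o['wrist_torque'],o['grip_width'],o['tool_pos'])
i=cv2.imread('pics/w10.png');cv2.imwrite('pics/z_w10.png',cv2.resize(i[150:300,190:320],None,fx=3.9,fy=3.9,interpolation=cv2.INTER_CUBIC))
i=cv2.imread('pics/s10.png');b=cv2.resize(i[150:280,290:400],None,fx=4.6,fy=4.6,interpolation=cv2.INTER_CUBIC);cv2.imwrite('pics/z_s10.png',b)
E
```

```text
-76.97693402970917 [-0.3638152  -0.02675592 -1.14568448] [-0.11296791  0.15847763 -0.02086873] 0.04586495325530841 [0.5817227  0.06679206 0.10349476]
```

View pics/z_w10.png

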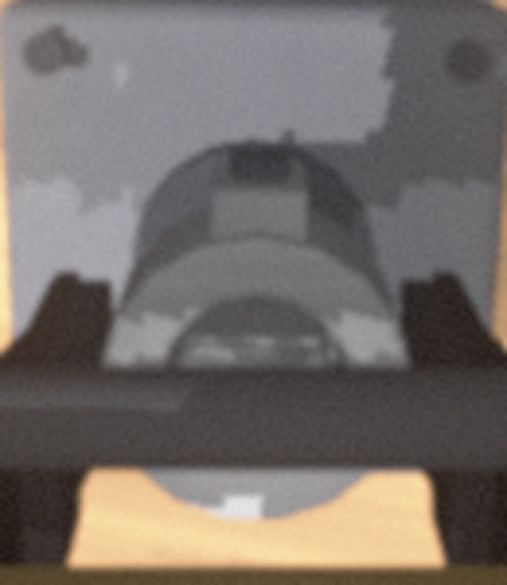

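View pics/z_s10.png

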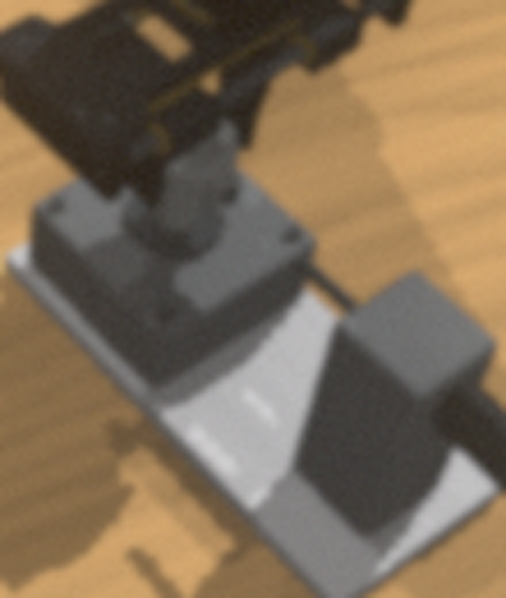

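The bore is now filled by the shaft end. The collar hasn't shifted in the grip: its rim is at the same pixels as before insertion. The contact force is near zero, so I'm handing in.

```bash
python3 - <<'E'
from h import *
print(env.sign_off()); o=env.get_obs();print(o['time_s'],o['tool_pos'],o['grip_width'],o['force'])
E
```

```text
the job is handed in; nothing more can be done
None
the job is handed in; nothing more can be done
```

The collar is on the shaft with its screw on the flat and pointing at the driver. The fingers were still gripping it when I handed in, at about 17 s of the 72 s. The hand-in reports no verdict.

- **Shaft:** I pinched it across the flat, where the opening read 18.4–19.0 mm against 19 mm expected. I turned it about 86° until the jaws read 12.4°, against about 12.2° measured for the driver. After letting go, a wrist picture showed the flat facing the driver.
- **Collar:** I gripped the collar with the boss at 45.9 mm and lifted it. I then turned it to the driver heading and lowered it over the shaft's end without meeting any resistance.
- **Last checks:**
  - The tool was at z = 0.1035 m, which puts the collar's top at about 120.5 mm against the shaft's end at 120 mm.
  - The outside force was under 2 N and the opening was 45.9 mm.
  - The last wrist picture showed the shaft end filling the bore, and the collar had not slipped in the fingers.
- **Less certain:** The heading and centring rest on pictures good to about 1–2° and 1 mm. The shaft-axis estimates differed by about 1 mm, and my first readings of the collar's heading disagreed (71° and 74.5°). A picture after the grasp showed it about 1° off, which I corrected for.
- **Spacer and sprocket:** No move came near either of them. I did not measure their positions again at the end.

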